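Clear the vials, sweep up the stoppers and ratchet them into the waste packer's bin

ROBOT

A 6-joint arm with a two-finger parallel gripper is mounted at the origin on a cart in front of the work surface, level with it; the furniture and walls round the work are solid. World frame = base frame: x ahead of the robot, y to its left, z up, the work surface at z = 0. Lengths are in m, angles in rad, forces in N, time in s.
With the tool pointing down it reaches from about 0.35 to 1 m from the base axis. Payload 7.1 kg.
Tool frame: the origin (TCP) lies midway between the tips of the shut fingers; the grasp point (between the pads) lies r.grasp_offset behind it (r.grasp_offset is the distance from the TCP to the grasp point, in m); z points along the fingers, y is the line along which they close (so a half turn about z gives the same grasp; the last joint's range is limited). The gripper opens to 85 mm and grips with 20 to 120 N. Pads are 22 mm wide; open, the fingers measure 114 mm over their backs; the gripper's body (76 mm by 85 mm) begins 54 mm behind the grasp point. The pads swing forward as they close: fully open they stand 13 mm farther back than shut.
Start: joints at [-1.362, 0.423, 1.63, -0, 1.089, -0.019], TCP at [0.141, -0.609, 0.231] pointing down, gripper open.
Joint ranges: [-3, 3], [-0.9, 2.11], [0.09, 2.58], [-1.31, 4.45], [0.11, 2.69], [-2.54, 2.54]. Speed limits (rad/s): [2.39, 2.39, 3.01, 3.14, 3.14, 3.14].

INTERFACE

Orientations are given as a unit quaternion [x, y, z, w].
In Python, from rig import r gives the robot as it stands.
- The arm moves only by the shell command python3 -m handwheel 'ROWS'. ROWS is text: rows parted by semicolons, each of 7 numbers parted by spaces: the shift along the world's x, y, z in cm, then the turn, a rotation vector about the world's x, y, z in degrees, then the finger opening in cm, from 0 to 8.54. A call has 1 to 12 rows; each row shifts and turns the commanded pose from where the row before left it; what a row does not reach is not made up. A row lasts 1/12 s, in which the tool goes at most 41.7 mm and 7.16 degrees, less where a joint would pass 70% of its speed; a pose out of reach is approached as far as the arm can. A call is refused whole if a number of a shift passes 4.17 or a number of a turn 7.16, either way. A call with a gripper value outside its range is refused whole. The fingers move at their own pace and stop on an object; the grip force is fixed at half the most. Time passes only in rows, so rows that do not move let the fingers close. It gives the time, the measured TCP pose, the force, the opening and the grip force at its end, in the units of the state.
- r.read_state(): the state, without advancing time (a new reading comes with each control period).
- r.capture(name): name is "scene" or "top" or "wrist"; returns (picture, depth): 420x560x3 uint8, red, green, blue; 420x560 float32, m along the optical axis (not along the pixel's ray), 0 where there is no reading.
- r.camera_info(name): a dict with "K" (3x3 intrinsics, pixels), "pose" (4x4, takes a point from camera to world coordinates); the wrist camera has in their place "tool_from_camera" (4x4, takes a point from camera to tool coordinates, whose origin is the TCP and whose axes are the flange's). Camera axes: x right, y down, z forward; pixel columns grow to the right and rows downward; lengths in m; the calibration is good to about 2 mm. A picture is of the moment at which its call begins: read the wrist's pose just before it. camera_info takes no time and is no camera call.
- r.hand_in(): hands the job in; it is judged then, once.
The state is a dict: "time_s": time; "qpos": joint angles; "dq": joint speeds; "joint_efforts": joint torques, N m; "eef_pos": TCP position; "tcp_rot": TCP orientation; "ft_force": force on the tool from outside, world axes, zero at the start; "ft_torque": the same for the moment, N m; "gripper_width": opening from 0.0 (shut) to 1.0 (fully open); "grasp_force": force on a finger pad.
Only numpy, scipy, OpenCV 4.12 (cv2) and the standard library are available. Lean on these libraries where they do the work, as an engineer would, in place of code of your own. Each camera call takes 0.05 s, during which the arm holds its last target. There are 200 camera calls.

TASK

Clear the bench in front of the waste packer: first stand the sample vials upright in the white vial tray, then sweep every rubber stopper into the packer's open trough, well inside it, with the bench brush and never with your fingers, and stand the brush back in its own tray. Only then work the packer's ratchet lever, full stroke after full stroke, until the pusher plate has gone right across the mouth and shut all stoppers in the bin under the clear roof; move the plate only by the lever and leave the dropper bottle where it stands.

Things in the scene. Friction and masses are not known exactly. Their poses are not given: they have to be found in the camera images.
- packer: Grey sheet-metal waste packer fixed on the bench. Origin on the bench, at the middle of the mouth's front edge; x points into the trough (away from the robot), y along the machine to the bin, z up. Open trough: x 0 to 75, y -72 to +60 mm, no floor (the bench is its floor), walls 34 to 40 mm high. The mouth at x = 0 is open from y -60 to +60, between the plate at home and the bin's front wall
- lever (a joint): Ratchet lever, 0 at rest (leaning 15 degrees to packer -y), 0.52 rad at full stroke (15 degrees to +y); a spring returns it when let go. A stroke to over 0.50 and back below 0.05 moves the plate one 12 mm tooth (the first one may differ); with an incomplete return no new tooth is caught. Takes 6 to 12 N at the grip. Strokes after the plate's last tooth run free, harmlessly
- lever_grip (a point): Point on the lever 140 mm from its pivot, inside its upright round black grip (20 mm diameter, 50 mm long), 18 mm below the grip's top; at about z = 158 mm at rest. It swings 72 mm in the packer's y-z plane and can be pushed to packer +y with closed fingers
- brush: Bench brush, 129 mm high, about 0.16 kg, standing on its bristles: a firm black bristle block, 66 mm along y, 26 mm along x, 16 mm high, under a wooden block 70 x 30 mm up to z = 32 mm, with an upright wooden handle 18 x 18 mm up to z = 129 mm. Origin at the centre of the underside, z up the handle. Sweep along its x, long side leading
- brush_tray: Grey plastic tray, fixed, right of the stoppers, 56 mm along its x, 96 mm along its y, walls 4 mm thick and 12 mm high; origin under its centre on the bench. The brush starts in it with the same heading, and belongs there afterwards
- tray_floor (a point): Centre of the tray's inner floor, 4 mm above the bench, where the brush's origin belongs
- stopper0: Used black rubber stopper, 22 mm diameter at the foot, 18 mm high, slightly tapered, 15 g, standing on the bench in front of the packer; it slides, and does not roll while it stands. Origin at the centre of its foot. Four to six of the stoppers are present
- stopper1: The same
- stopper2: The same
- stopper3: The same
- stopper4: The same
- bin_mid (a point): Middle of the bin's floor, at packer x = 37.5, y = 104 mm. The bin is the covered end of the trough: packer y 60 to 148, x 0 to 75 mm, 40 mm high front and end walls, a clear roof with its top at 44 mm; open only towards the trough
- lever_pivot (a point): Pivot of the ratchet lever, at packer x = 118, y = 52, z = 22 mm, behind the trough; its axis is the packer's x. The ratchet round it (packer x 80 to 136 mm) stays below z = 70 mm; only the lever is taller
- travel (a joint): Travel of the pusher plate, from 0 (home) to 0.120 m (right across the mouth, the last tooth). It slides stiffly (22 N of friction) and stays where it is put. Starts between 0 and 0.015
- pusher: Steel pusher plate in the trough, 72 mm along x (the trough's depth), 6 mm thick, z 4 to 35 mm, with its arm and toothed rack. Its origin lies one travel along +y from the packer's origin, axes as the packer's; the pushing face is at y = -60 mm in its own frame, so the face is at packer y = travel - 60 mm and narrows the mouth from that side
- stopper5: The same
- vial0: Sample vial with a screw cap, 23 mm diameter, 52 mm high, 20 g, standing on the bench in front of the stoppers, nearer the robot. Origin at the centre of its foot. Two or three of the vials are present
- vial1: The same size
- vial2: The same size
- vial_tray: White plastic tray, fixed, right of the packer, 130 mm along x, 66 mm along y, walls 4 mm thick and 14 mm high, floor 4 mm; origin under its centre on the bench. Room for three vials in a row along its x, 38 mm apart
- dropper_bottle: Dropper bottle with a purple filling, 40 mm diameter, 115 mm high, left of the packer; a bystander. Origin at the centre of its foot

How it is judged:
By the outcome, as a careful person would: the job done as asked, in the order asked, and still so for the second after the job is handed in, with the robot touching nothing.
Of stopper0, stopper1, stopper2, stopper3, stopper4, stopper5 only 4 to 6 are there at a start; the rules pass over those that are not, and their reading is None.
Of vial0, vial1, vial2 only 2 to 3 are there at a start; the rules pass over those that are not, and their reading is None.
At some moment in a run one of stopper0, stopper1, stopper2, stopper3, stopper4, stopper5 may be knocked a few centimetres aside while the robot is not near it.
Once in a run the grip may slacken for a moment while it holds something.
It also fails if it takes over 210 s, if anything falls off the work surface, if the arm or the gripper's body presses on something with over 40 N, if the wrist force passes 120 N, or if a joint passes its speed limit or range.

## Working session

There is one attempt and no reset: what is moved stays moved. The work goes in short steps, Python scripts to look and compute and a shell command to move; the robot and the scene stay as the last step left them, time stands still between calls to the robot, and variables do not carry over. Pictures are saved under pics/ and viewed, at most 14 in all, crops included, and the job is handed in when it is done.

```bash
ls; mkdir -p pics
cat > h.py <<'E'
from rig import r
import numpy as np, cv2
def snap(cam,fn=None):
    s=r.read_state(); im,d=r.capture(cam); ci=r.camera_info(cam)
    if fn: cv2.imwrite('pics/'+fn,im[:,:,::-1])
    if cam=='wrist':
        from scipy.spatial.transform import Rotation as R
        T=np.eye(4);T[:3,:3]=R.from_quat(s['tcp_rot']).as_matrix();T[:3,3]=s['eef_pos'];P=T@ci['tool_from_camera']
    else: P=np.array(ci['pose'])
    return im,d,np.array(ci['K']),P
def ray(K,P,u,v,z):
    d=P[:3,:3]@np.linalg.inv(K)@np.array([u,v,1.]); o=P[:3,3]; return o+d*(z-o[2])/d[2]
def cloud(d,K,P):
    v,u=np.indices(d.shape); p=np.stack([(u-K[0,2])/K[0,0]*d,(v-K[1,2])/K[1,1]*d,d],-1)
    w=p@P[:3,:3].T+P[:3,3]; w[d==0]=np.nan; return w
E
python3 - <<'E'
from h import *
s=r.read_state(); print(s['eef_pos'],s['tcp_rot'],r.grasp_offset)
for c in ('top','scene'):
    im,d,K,P=snap(c,c+'0.png'); np.savez(c+'0.npz',im=im,d=d,K=K,P=P); print(c,K.tolist(),P.round(3).tolist())
E
```

```text
pics
[ 0.14106261 -0.6082868   0.23050816] [ 9.93519236e-01  1.13661305e-01 -8.20766879e-05 -7.93277843e-04] 0.0187
top [[487.5485103649112, 0.0, 277.8877010470798], [0.0, 487.5485103649112, 210.23993864938845], [0.0, 0.0, 1.0]] [[0.017, -0.997, 0.074, 0.462], [-1.0, -0.018, -0.006, 0.107], [0.007, -0.074, -0.997, 1.229], [0.0, 0.0, 0.0, 1.0]]
scene [[444.2615850086854, 0.0, 277.3763532847616], [0.0, 444.2615850086854, 203.91741845142045], [0.0, 0.0, 1.0]] [[-0.886, -0.217, 0.409, 0.176], [-0.463, 0.448, -0.765, 0.773], [-0.017, -0.868, -0.497, 0.533], [0.0, 0.0, 0.0, 1.0]]
```

View pics/top0.png

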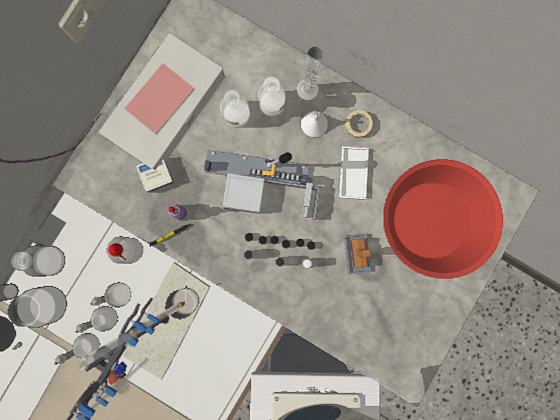

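View pics/scene0.png

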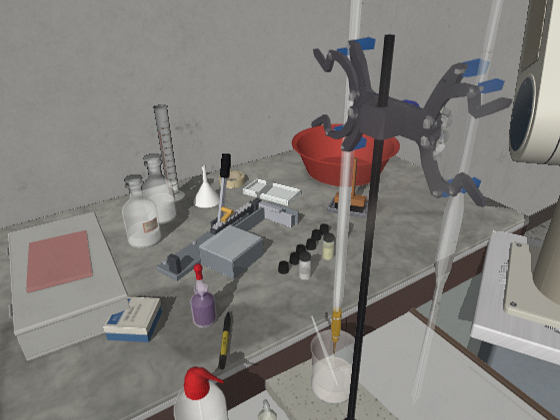

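The top view shows the packer around px (265,180), stoppers in a row around (250–312, 238–246), two dark/white vials around (280,262) and (307,264), the vial tray at (354,173), and the brush tray at (362,253). Next I'll zoom in and measure.

Run:
```python
from h import *
t=np.load('top0.npz');im,d,K,P=t['im'],t['d'],t['K'],t['P']
c=im[140:280,190:390]; cv2.imwrite('pics/crop0.png',cv2.resize(c,None,fx=4,fy=4,interpolation=cv2.INTER_CUBIC)[:,:,::-1])
w=cloud(d,K,P)
print('bench z',np.nanmedian(w[215:230,230:330,2]))
h=w[...,2]
m=((h>0.008)&(h<0.3)).astype(np.uint8); m[:140]=0;m[285:]=0;m[:,:190]=0;m[:,390:]=0
n,l,st,ce=cv2.connectedComponentsWithStats(m)
for i in range(1,n):
    if st[i,4]<12: continue
    k=l==i; pts=w[k]; top=pts[pts[:,2]>np.nanmax(pts[:,2])-0.006]
    print(st[i],ce[i].round(1),'zmax',np.nanmax(pts[:,2]).round(3),'topc',np.nanmean(top,0).round(4),'min',np.nanmin(pts,0).round(3),'max',np.nanmax(pts,0).round(3))
```

```text
bench z -0.0006771396949269981
[339 147  29  52 270] [353.6 172.3] zmax 0.019 topc [ 0.6505 -0.0896  0.0148] min [ 0.587 -0.124  0.008] max [ 0.717 -0.053  0.019]
[ 204  150  115   70 3854] [257.5 178.8] zmax 0.178 topc [0.6597 0.0839 0.1744] min [0.532 0.001 0.008] max [0.703 0.287 0.178]
[383 190   7  56 287] [386.5 217.4] zmax 0.091 topc [ 0.5415 -0.1533  0.0875] min [ 0.471 -0.169  0.055] max [ 0.6   -0.146  0.091]
[244 233   8   8  48] [248.  236.8] zmax 0.021 topc [0.4849 0.1735 0.0175] min [0.477 0.165 0.009] max [0.495 0.183 0.021]
[344 234  27  40 593] [358.6 253. ] zmax 0.137 topc [ 0.4505 -0.1005  0.133 ] min [ 0.4   -0.132  0.008] max [ 0.498 -0.067  0.137]
[258 236   8   8  48] [261.8 239.8] zmax 0.022 topc [0.4787 0.1379 0.0186] min [0.47 0.13 0.01] max [0.488 0.148 0.022]
[270 236   8   8  48] [273.7 239.8] zmax 0.024 topc [0.479  0.1075 0.02  ] min [0.471 0.1   0.011] max [0.488 0.118 0.024]
[296 239   8   8  51] [299.5 242.6] zmax 0.023 topc [0.4738 0.0439 0.0191] min [0.465 0.035 0.008] max [0.482 0.053 0.023]
[282 241   8   7  46] [285.2 244. ] zmax 0.023 topc [0.4696 0.0797 0.0196] min [0.462 0.07  0.008] max [0.477 0.088 0.023]
[307 242   8   8  51] [310.6 245.5] zmax 0.024 topc [0.4691 0.0164 0.02  ] min [0.458 0.008 0.008] max [0.475 0.025 0.024]
[243 250  10  10  76] [247.9 254.5] zmax 0.056 topc [0.4423 0.1713 0.053 ] min [0.431 0.161 0.011] max [0.453 0.182 0.056]
[275 257   9  10  71] [278.8 261.5] zmax 0.059 topc [0.4249 0.0951 0.0539] min [0.416 0.085 0.024] max [0.437 0.105 0.059]
[301 259  11  10  75] [306.  263.1] zmax 0.058 topc [0.4231 0.0282 0.0536] min [0.411 0.018 0.01 ] max [0.434 0.04  0.058]
```

View pics/crop0.png

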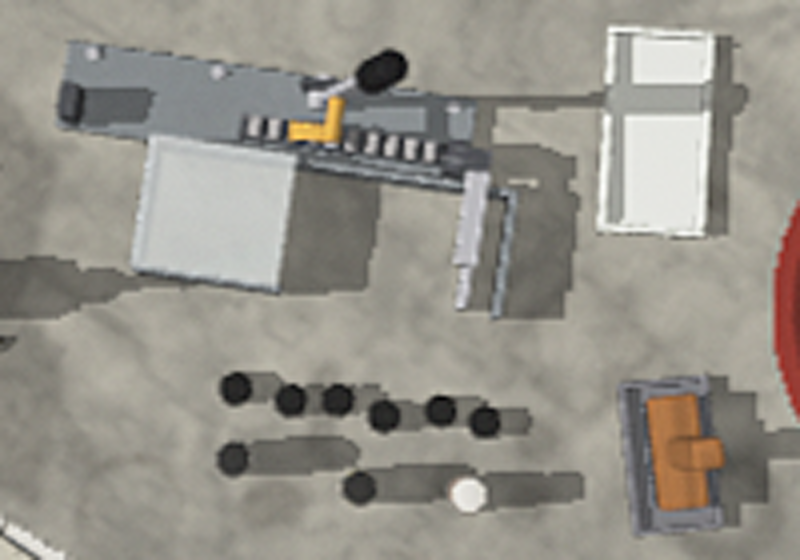

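Run:
```python
from h import *
t=np.load('top0.npz');im,d,K,P=t['im'],t['d'],t['K'],t['P']
w=cloud(d,K,P);h=w[...,2]
def rect(m,n):
    p=w[m]; p=p[~np.isnan(p).any(1)]; (c,s,a)=cv2.minAreaRect((p[:,:2]*1000).astype(np.float32)); print(n,len(p),np.round(c,1),np.round(s,1),round(a,2),'z',np.median(p[:,2]).round(3))
def box(u0,u1,v0,v1): m=np.zeros(h.shape,bool);m[v0:v1,u0:u1]=1;return m
rect(box(335,372,142,203)&(h>.008)&(h<.03),'vialtray')
rect(box(340,375,230,277)&(h>.006)&(h<.02),'brushtray')
rect(box(344,372,232,277)&(h>.026)&(h<.045),'brushblock')
rect(box(340,385,230,277)&(h>.12)&(h<.15),'handletop')
rect(box(221,266,172,215)&(h>.039)&(h<.052),'roof')
rect(box(300,313,180,220)&(h>.02)&(h<.05),'plate')
rect(box(311,325,184,222)&(h>.02)&(h<.05),'endwall')
rect(box(275,300,145,170)&(h>.165)&(h<.2),'levertop')
m=(h>.25); p=w[m]; 
n,l,st,ce=cv2.connectedComponentsWithStats(m.astype(np.uint8))
for i in range(1,n):
    if st[i,4]>15: k=w[l==i]; print(st[i],np.nanmin(k,0).round(2),np.nanmax(k,0).round(2))
```

```text
vialtray 299 [654.7 -89.4] [ 67.2 135.2] 87.62 z 0.013
brushtray 242 [448.7 -99.6] [95.9 56.4] 6.51 z 0.01
brushblock 287 [ 451.  -100.5] [69.6 30.7] 7.16 z 0.035
handletop 68 [ 451.4 -100.2] [17.9 18. ] 1.51 z 0.131
roof 1211 [599.5 184.5] [93.9 99.3] 82.47 z 0.043
plate 232 [581.9  29.4] [89.6 30.3] 3.39 z 0.041
endwall 91 [575.3   7.6] [86.3 18.1] 5.03 z 0.032
levertop 69 [659.8  83.2] [19.4 17.7] 61.63 z 0.173
[   0    0  107  163 8503] [0.62 0.46 0.25] [0.96 0.66 0.49]
[  305     0   255   149 19013] [ 0.67 -0.47  0.25] [0.97 0.05 0.61]
[  66  298  101  122 3086] [0.18 0.31 0.25] [0.37 0.43 0.66]
[ 278  404   97   16 1031] [ 0.14 -0.07  0.25] [0.17 0.09 0.38]
```

Run:
```python
from h import *
t=np.load('top0.npz');K,P=t['K'],t['P']
pts=[ray(K,P,u/4+190,v/4+140,z)[:2] for u,v,z in [(150,137,.044),(298,155,.044),(280,292,.044),(133,270,.044)]]
TL,TR,BR,BL=pts
print(np.round(pts,4)); 
for a,b in ((BL,TL),(BR,TR),(TR,TL),(BR,BL)): print(np.linalg.norm(b-a).round(4),np.degrees(np.arctan2(*(b-a)[::-1])).round(1))
th=np.radians(-7.2);ex=np.array([np.cos(th),np.sin(th)]);ey=np.array([-ex[1],ex[0]])
c=np.mean(pts,0); o=c-ex*.0375-ey*.104; print('origin',o)
pk=lambda p:np.array([(p-o)@ex,(p-o)@ey]).round(4)
for u,v,z in [(512,195,.037),(495,315,.037),(480,175,.035),(465,308,.035),(455,308,.035)]: print('pk',pk(ray(K,P,u/4+190,v/4+140,z)[:2]))
print('lever',pk(np.array([.6598,.0835])))
for s in [(.4849,.1735),(.4787,.1379),(.479,.1075),(.4696,.0797),(.4738,.0439),(.4691,.0164)]: print(pk(np.array(s)))
for q in [(0,60),(0,-60),(75,0)]: print(q,(o+ex*q[0]/1000+ey*q[1]/1000).round(4))
```

```text
[[0.6369 0.2246]
 [0.6275 0.1338]
 [0.5432 0.1431]
 [0.5551 0.2329]]
0.0823 -5.8
0.0848 -6.3
0.0913 84.1
0.0906 82.5
origin [0.54043395 0.08511821]
pk [ 0.0756 -0.0744]
pk [ 0.0008 -0.0742]
pk [ 0.0853 -0.0533]
pk [ 0.0026 -0.0555]
pk [ 0.0017 -0.0495]
lever [0.1186 0.0134]
[-0.0662  0.0807]
[-0.0679  0.0446]
[-0.0638  0.0145]
[-0.0696 -0.0143]
[-0.0609 -0.0492]
[-0.0622 -0.0771]
(0, 60) [0.548  0.1446]
(0, -60) [0.5329 0.0256]
(75, 0) [0.6148 0.0757]
```

```bash
python3 -m handwheel '2.5 2.5 0 0 0 -6.5 4.5;2.5 2.5 0 0 0 -6.5 4.5;2.5 2.5 0 0 0 0 4.5;2.5 2.5 0 0 0 0 4.5;2.5 2.5 0 0 0 0 4.5;2.5 2.5 0 0 0 0 4.5;2.5 2.5 0 0 0 0 4.5;2.5 2.5 0 0 0 0 4.5;2.5 2.5 0 0 0 0 4.5;2.5 2.5 0 0 0 0 4.5;2.5 2.5 0 0 0 0 4.5;0.7 3 0 0 0 0 4.5' && python3 -m handwheel '0 4 0 0 0 0 4.5;0 4 0 0 0 0 4.5;0 4 -1 0 0 0 4.5;0 4 -1 0 0 0 4.5;0 4 -1 0 0 0 4.5;0 4 -1 0 0 0 4.5;0 4 -1 0 0 0 4.5;0 4 -1 0 0 0 4.5;0 1.3 -1 0 0 0 4.5;0 0 0 0 0 0 4.5;0 0 0 0 0 0 4.5'
python3 - <<'E'
from h import *
im,d,K,P=snap('wrist','w1.png')
print(r.read_state()['tcp_rot'],r.read_state()['qpos'].round(2) if hasattr(r.read_state()['qpos'],'round') else r.read_state()['qpos'])
E
```

```text
time_s: 1.1
eef_pos: [0.4262, -0.3032, 0.2315]
tcp_rot: [1.0, 0.001, 0.001, 0.001]
ft_force: [0.3, 0.2, -0.3]
gripper_width: 0.528
grasp_force: 0.0
time_s: 2.02
eef_pos: [0.4226, 0.0298, 0.1609]
tcp_rot: [1.0, 0.002, -0.001, 0.0]
ft_force: [0.4, -0.0, -0.5]
gripper_width: 0.528
grasp_force: 0.0
[ 9.99999471e-01  9.87412306e-04 -2.62959419e-04  1.16116994e-04] [ 0.04  0.24  2.11 -0.    0.79  1.61]
```

View pics/w1.png

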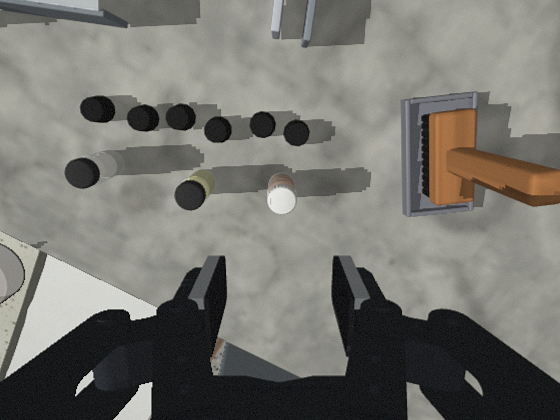

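The wrist view shows the white cap at px (283,200), the yellow vial's cap at (190,194), the third cap at (82,173), and six stoppers standing in a row at v≈110–130. I'll check the caps against the top view.

Run:
```python
from h import *
im,d,K,P=snap('wrist')
for u,v in [(283,201),(190,195),(82,173)]: print(ray(K,P,u,v,.052).round(4), cloud(d,K,P)[v,u].round(3))
for u,v in [(97,109),(143,118),(180,117),(217,130),(262,125),(297,133)]: print(ray(K,P,u,v,.014).round(4))
```

```text
[0.4252 0.0262 0.052 ] [0.425 0.026 0.053]
[0.4294 0.0928 0.052 ] [0.43  0.092 0.053]
[0.4452 0.1677 0.052 ] [0.445 0.167 0.052]
[0.4879 0.1695 0.014 ]
[0.4813 0.1348 0.014 ]
[0.4821 0.106  0.014 ]
[0.4723 0.0777 0.014 ]
[0.4763 0.0424 0.014 ]
[0.4702 0.015  0.014 ]
```

```bash
python3 -m handwheel '0.15 -0.3 -3.5 0 0 0 4.5;0 0 -3.5 0 0 0 4.5;0 0 -3.5 0 0 0 4.5;0 0 -2 0 0 0 4.5;0 0 -1.5 0 0 0 4.5;0 0 0 0 0 0 4.5;0 0 0 0 0 0 1.5;0 0 0 0 0 0 1.5;0 0 0 0 0 0 1.5;0 0 0 0 0 0 1.5;0 0 0 0 0 0 1.5;0 0 0 0 0 0 1.5' && python3 -m handwheel '0 0 2 0 0 0 1.5;0 0 3 0 0 0 1.5;0 0 3 0 0 0 1.5;3.3 -1.4 1 0 0 0 1.5;3.3 -1.4 0 0 0 0 1.5;3.3 -1.4 0 0 0 0 1.5;3.3 -1.5 0 0 0 0 1.5;3.3 -1.5 0 0 0 0 1.5;3.3 -1.5 0 0 0 0 1.5;3.3 -1.5 0 0 0 0 1.5;3.3 -1.5 0 0 0 0 1.5;0.2 0 0 0 0 0 1.5'
```

```text
time_s: 3.12
eef_pos: [0.4254, 0.0261, 0.0222]
tcp_rot: [1.0, 0.001, 0.001, 0.0]
ft_force: [-1.8, -1.4, 8.6]
gripper_width: 0.252
grasp_force: 59.3
time_s: 4.12
eef_pos: [0.6963, -0.0936, 0.1122]
tcp_rot: [1.0, -0.0, 0.003, 0.001]
ft_force: [-0.6, 0.3, 0.2]
gripper_width: 0.254
grasp_force: 59.0
```

```bash
python3 -m handwheel '-0.5 0.2 0 0 0 0 1.5;0 0 0 0 0 0 1.5;0 0 -3 0 0 0 1.5;0 0 -3 0 0 0 1.5;0 0 -1.4 0 0 0 1.5;0 0 -0.6 0 0 0 1.5;0 0 -0.4 0 0 0 1.5;0 0 0 0 0 0 1.5;0 0 0 0 0 0 1.5'
```

```text
time_s: 4.87
eef_pos: [0.6864, -0.0888, 0.0286]
tcp_rot: [1.0, 0.001, 0.001, 0.0]
ft_force: [-0.7, -1.2, 0.6]
gripper_width: 0.249
grasp_force: 59.0
```

```bash
python3 -m handwheel '0 0 -0.2 0 0 0 1.5;0 0 0 0 0 0 4.5;0 0 0 0 0 0 4.5;0 0 0 0 0 0 4.5;0 0 3 0 0 0 4.5;0 0 4 0 0 0 4.5;0 0 3 0 0 0 4.5;-2.9 2 0 0 0 0 4.5;-2.9 2 0 0 0 0 4.5;-2.9 2 0 0 0 0 4.5;-2.9 2 0 0 0 0 4.5;-2.9 2 0 0 0 0 4.5' && python3 -m handwheel '-2.9 2 0 0 0 0 4.5;-2.9 2 0 0 0 0 4.5;-2.9 2 0 0 0 0 4.5;-2.9 2.3 0 0 0 0 4.5;0 0 0 0 0 0 4.5;0 0 0 0 0 0 4.5'
python3 - <<'E'
from h import *
im,d,K,P=snap('wrist','w2.png');t,_,_,_=snap('top','t2.png')
print(r.read_state()['eef_pos'])
w=cloud(d,K,P);m=(abs(w[...,2]-.052)<.006)
n,l,st,ce=cv2.connectedComponentsWithStats(m.astype(np.uint8))
for i in range(1,n):
    if st[i,4]>100: print(st[i],np.nanmedian(w[l==i],0).round(4))
cv2.imwrite('pics/t2c.png',cv2.resize(t[130:280,190:390],None,fx=4,fy=4)[:,:,::-1])
E
```

```text
time_s: 5.87
eef_pos: [0.5393, 0.0118, 0.1257]
tcp_rot: [1.0, 0.0, 0.0, -0.0]
ft_force: [0.9, 1.7, 0.6]
gripper_width: 0.523
grasp_force: 0.0
time_s: 6.37
eef_pos: [0.4235, 0.095, 0.1257]
tcp_rot: [1.0, 0.002, 0.0, -0.0]
ft_force: [0.6, 0.4, -0.0]
gripper_width: 0.523
grasp_force: 0.0
[0.42588269 0.09428938 0.12587427]
[139 168  37  36 988] [0.4445 0.17   0.0521]
[263 194  34  34 902] [0.429  0.0951 0.0521]
```

View pics/t2c.png

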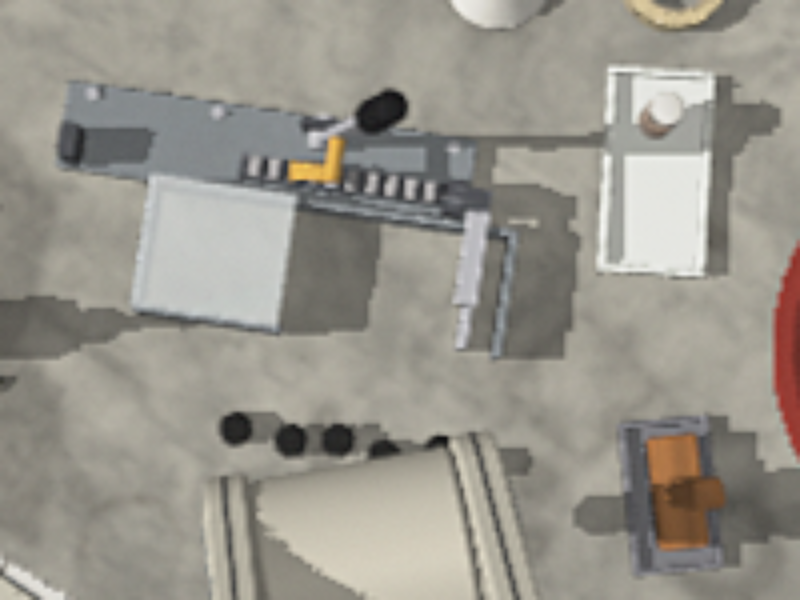

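The first vial stands upright at the far end of the tray (px 660,110 in the crop), and nothing else has changed. Now for the second vial.

```bash
python3 -m handwheel '0.25 0 -3 0 0 0 4.5;0 0 -4 0 0 0 4.5;0 0 -2 0 0 0 4.5;0 0 -1.4 0 0 0 4.5;0 0 0 0 0 0 4.5;0 0 0 0 0 0 1.5;0 0 0 0 0 0 1.5;0 0 0 0 0 0 1.5;0 0 0 0 0 0 1.5;0 0 0 0 0 0 1.5;0 0 2 0 0 0 1.5;0 0 3 0 0 0 1.5' && python3 -m handwheel '0 0 4 0 0 0 1.5;2.8 -2.3 0 0 0 0 1.5;2.8 -2.3 0 0 0 0 1.5;2.8 -2.3 0 0 0 0 1.5;2.8 -2.3 0 0 0 0 1.5;2.8 -2.3 0 0 0 0 1.5;2.8 -2.3 0 0 0 0 1.5;2.8 -2.3 0 0 0 0 1.5;2.8 -2.25 0 0 0 0 1.5;0 0 0 0 0 0 1.5;0 0 0 0 0 0 1.5'
```

```text
time_s: 7.47
eef_pos: [0.4255, 0.0939, 0.0706]
tcp_rot: [1.0, 0.0, -0.002, 0.0]
ft_force: [0.4, 0.6, -0.7]
gripper_width: 0.256
grasp_force: 58.7
time_s: 8.38
eef_pos: [0.6522, -0.0906, 0.1116]
tcp_rot: [1.0, -0.0, 0.001, 0.0]
ft_force: [0.2, 0.7, 0.1]
gripper_width: 0.247
grasp_force: 58.8
```

```bash
python3 -m handwheel '0 0 -3 0 0 0 1.5;0 0 -3 0 0 0 1.5;0 0 -1.4 0 0 0 1.5;0 0 -0.8 0 0 0 1.5;0 0 -0.4 0 0 0 1.5;0 0 0 0 0 0 1.5;0 0 0 0 0 0 4.5;0 0 0 0 0 0 4.5;0 0 0 0 0 0 4.5;0 0 3 0 0 0 4.5;0 0 4 0 0 0 4.5;0 0 3.5 0 0 0 4.5' && python3 -m handwheel '-2.3 2.9 0 0 0 0 4.5;-2.3 2.9 0 0 0 0 4.5;-2.3 2.9 0 0 0 0 4.5;-2.3 2.9 0 0 0 0 4.5;-2.3 2.9 0 0 0 0 4.5;-2.3 2.9 0 0 0 0 4.5;-2.3 2.9 0 0 0 0 4.5;-2.3 2.9 0 0 0 0 4.5;-2.3 2.8 0 0 0 0 4.5;0 0 0 0 0 0 4.5;0 0 0 0 0 0 4.5'
python3 - <<'E'
from h import *
im,d,K,P=snap('wrist')
print(r.read_state()['eef_pos'])
w=cloud(d,K,P);m=(abs(w[...,2]-.052)<.006)
n,l,st,ce=cv2.connectedComponentsWithStats(m.astype(np.uint8))
for i in range(1,n):
    if st[i,4]>100: print(st[i],np.nanmedian(w[l==i],0).round(4))
E
```

```text
time_s: 9.38
eef_pos: [0.6508, -0.0892, 0.1315]
tcp_rot: [1.0, 0.0, -0.001, -0.0]
ft_force: [0.5, 0.3, 0.8]
gripper_width: 0.528
grasp_force: 0.0
time_s: 10.3
eef_pos: [0.4433, 0.172, 0.1308]
tcp_rot: [1.0, 0.002, 0.0, -0.0]
ft_force: [0.3, 0.5, 0.9]
gripper_width: 0.528
grasp_force: 0.0
[0.44441914 0.17125794 0.13083026]
[  0  26  12  48 339] [0.5418 0.3308 0.0475]
[264 198  33  33 863] [0.4451 0.1713 0.0522]
```

```bash
python3 -m handwheel '0 0 -3 0 0 0 4.5;0 0 -4 0 0 0 4.5;0 0 -2.4 0 0 0 4.5;0 0 -1.5 0 0 0 4.5;0 0 0 0 0 0 4.5;0 0 0 0 0 0 1.5;0 0 0 0 0 0 1.5;0 0 0 0 0 0 1.5;0 0 0 0 0 0 1.5;0 0 0 0 0 0 1.5;0 0 2 0 0 0 1.5;0 0 3 0 0 0 1.5' && python3 -m handwheel '0 0 4 0 0 0 1.5;2.1 -3.3 0 0 0 0 1.5;2.1 -3.3 0 0 0 0 1.5;2.1 -3.3 0 0 0 0 1.5;2.1 -3.2 0 0 0 0 1.5;2.1 -3.2 0 0 0 0 1.5;2.1 -3.2 0 0 0 0 1.5;2.1 -3.2 0 0 0 0 1.5;2.2 -3.2 0 0 0 0 1.5;0 0 0 0 0 0 1.5;0 0 0 0 0 0 1.5'
```

```text
time_s: 11.35
eef_pos: [0.4425, 0.1701, 0.0705]
tcp_rot: [1.0, 0.0, -0.002, 0.001]
ft_force: [1.1, -0.3, -0.3]
gripper_width: 0.256
grasp_force: 58.7
time_s: 12.27
eef_pos: [0.6142, -0.0902, 0.1118]
tcp_rot: [1.0, -0.001, 0.001, 0.0]
ft_force: [0.1, 0.4, -0.3]
gripper_width: 0.249
grasp_force: 58.8
```

```bash
python3 -m handwheel '0 0.1 -3 0 0 0 1.5;0 0 -3 0 0 0 1.5;0 0 -1.4 0 0 0 1.5;0 0 -0.8 0 0 0 1.5;0 0 -0.4 0 0 0 1.5;0 0 0 0 0 0 1.5;0 0 0 0 0 0 4.5;0 0 0 0 0 0 4.5;0 0 0 0 0 0 4.5;0 0 3 0 0 0 4.5;0 0 4 0 0 0 4.5;0 0 4 0 0 0 4.5' && python3 -m handwheel '-1 0 4 0 0 3.5 4.5;-3 -0.2 0 0 0 3.5 4.5;-3 -0.2 0 0 0 0 4.5;-3 -0.2 0 0 0 0 4.5;-3 -0.2 0 0 0 0 4.5;-3 -0.2 0 0 0 0 4.5;-0.3 0 0 0 0 0 4.5;0 0 0 0 0 0 4.5;0 0 0 0 0 0 4.5'
python3 - <<'E'
from h import *
im,d,K,P=snap('wrist','w3.png');t,td,tK,tP=snap('top','t3.png')
print(r.read_state()['eef_pos'])
w=cloud(d,K,P);m=(abs(w[...,2]-.133)<.008)
p=w[m];print(len(p),cv2.minAreaRect((p[:,:2]*1000).astype(np.float32)))
w=cloud(td,tK,tP)[140:210,330:380];m=(abs(w[...,2]-.056)<.008)
n,l,st,ce=cv2.connectedComponentsWithStats(m.astype(np.uint8))
for i in range(1,n):print(st[i],np.nanmean(w[l==i],0).round(4))
E
```

```text
time_s: 13.27
eef_pos: [0.6121, -0.0871, 0.1357]
tcp_rot: [1.0, 0.0, -0.001, -0.0]
ft_force: [0.4, 0.2, 0.6]
gripper_width: 0.53
grasp_force: 0.0
time_s: 14.02
eef_pos: [0.4513, -0.0976, 0.176]
tcp_rot: [0.998, 0.061, 0.001, 0.0]
ft_force: [0.4, -0.1, 0.0]
gripper_width: 0.528
grasp_force: 0.0
[ 0.45183733 -0.09750788  0.17576006]
1020 ((453.5022277832031, -100.51537322998047), (17.530147552490234, 17.898998260498047), 7.6314377784729)
[22 13  9  9 63] [ 0.6832 -0.088   0.0553]
[22 28  9  8 61] [ 0.6479 -0.0879  0.0552]
[21 43  9  9 62] [ 0.609  -0.0854  0.0557]
```

View pics/w3.png

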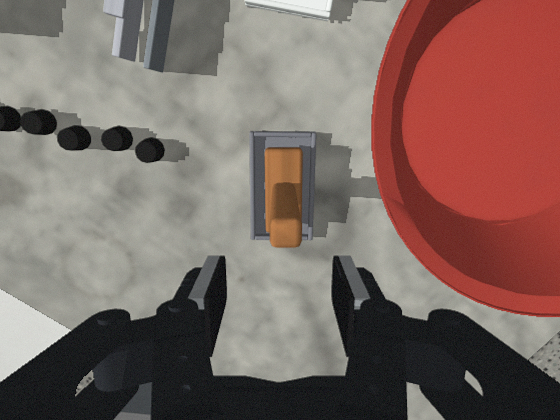

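All three vials stand in the tray, and the handle is at (0.4525,-0.1005) with a heading of 7°. I'll grasp the brush and lift it.

```bash
python3 -m handwheel '0.1 -0.3 -3 0 0 0 4.5;0 0 -3 0 0 0 4.5;0 0 -3 0 0 0 4.5;0 0 -1.6 0 0 0 4.5;0 0 0 0 0 0 4.5;0 0 0 0 0 0 1;0 0 0 0 0 0 1;0 0 0 0 0 0 1;0 0 0 0 0 0 1;0 0 0 0 0 0 1;0 0 0 0 0 0 1;0 0 0 0 0 0 1' && python3 -m handwheel '0 0 1.5 0 0 0 1;0 0 1.5 0 0 0 1;0 0 1.5 0 0 0 1;0.3 2 0 0 0 -7 1;0.3 2 0 0 0 -7 1;0.3 2 0 0 0 0 1;0.1 2.1 0 0 0 0 1;0 0 0 0 0 0 1;0 0 0 0 0 0 1'
python3 - <<'E'
from h import *
im,d,K,P=snap('wrist','w4.png');print(r.read_state()['eef_pos'])
E
```

```text
time_s: 15.12
eef_pos: [0.4519, -0.1005, 0.0702]
tcp_rot: [0.998, 0.061, 0.001, 0.0]
ft_force: [-0.2, 0.1, 7.2]
gripper_width: 0.2
grasp_force: 59.7
time_s: 15.87
eef_pos: [0.461, -0.0186, 0.1144]
tcp_rot: [0.998, -0.06, -0.0, 0.0]
ft_force: [0.4, -0.6, -2.2]
gripper_width: 0.203
grasp_force: 59.2
[ 0.46104711 -0.01920117  0.11440419]
```

View pics/w4.png

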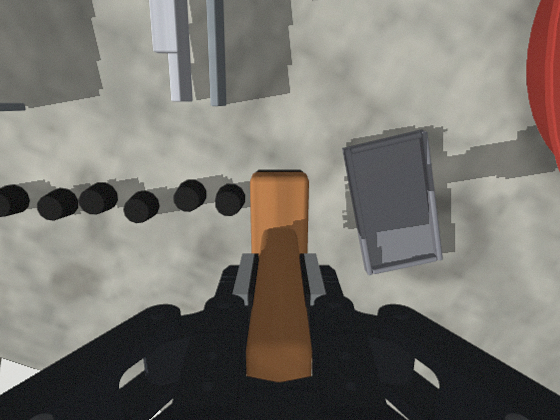

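```bash
python3 -m handwheel '0 0 -2 0 0 0 1;0 0 -1.8 0 0 0 1;0 0 -1 0 0 0 1;0 0 0 0 0 0 1;0.09 0.7 0 0 0 0 1;0.09 0.7 0 0 0 0 1;0.09 0.7 0 0 0 0 1;0.09 0.7 0 0 0 0 1;0.09 0.7 0 0 0 0 1;0.09 0.7 0 0 0 0 1;0.09 0.7 0 0 0 0 1;0.08 0.65 0 0 0 0 1' && python3 -m handwheel '0 0 0 0 0 0 1;0 0 0 0 0 0 1;0 -1 0 0 0 0 1;0 -1 1 0 0 0 1;0 0 2 0 0 0 1;0 0 2 0 0 0 1;-3 0 0 0 0 0 1;-3 0 0 0 0 0 1;0 0 0 0 0 0 1'
cat > st.py <<'E'
from h import *
import sys
im,d,K,P=snap('top',sys.argv[1] if len(sys.argv)>1 else None)
o=np.array([.5415,.084]);th=np.radians(-7.2);ex=np.array([np.cos(th),np.sin(th)]);ey=np.array([-ex[1],ex[0]])
w=cloud(d,K,P); 
w[...,0]+=.0015;w[...,1]-=.002
q=w[...,:2]-o; px,py=q@ex,q@ey; z=w[...,2]
dark=(im.max(2)<60)&(z<.03)&(z>.008)&(px<.085)&(px>-.15)&(py>-.16)&(py<.2)
n,l,s,c=cv2.connectedComponentsWithStats(dark.astype(np.uint8))
for i in range(1,n):
    if s[i,4]>10: k=l==i; print('stopper? pk mm',(px[k].mean()*1000).round(),(py[k].mean()*1000).round(),'z',np.nanmax(z[k]).round(3),'px',s[i,4], c[i].round())
print(r.read_state()['eef_pos'],r.read_state()['time_s'])
E
python3 st.py t5.png
```

```text
time_s: 16.92
eef_pos: [0.4684, 0.0371, 0.0664]
tcp_rot: [0.998, -0.06, 0.0, -0.0]
ft_force: [0.1, -0.5, -2.3]
gripper_width: 0.201
grasp_force: 59.4
time_s: 17.67
eef_pos: [0.4013, 0.015, 0.1162]
tcp_rot: [0.998, -0.061, -0.004, 0.0]
ft_force: [-0.8, 0.4, -2.9]
gripper_width: 0.204
grasp_force: 59.4
stopper? pk mm -65.0 78.0 z 0.023 px 38 [248. 237.]
stopper? pk mm -62.0 -8.0 z 0.022 px 85 [283. 241.]
stopper? pk mm -67.0 43.0 z 0.021 px 40 [262. 240.]
stopper? pk mm -63.0 15.0 z 0.022 px 43 [273. 240.]
stopper? pk mm -59.0 -32.0 z 0.021 px 45 [293. 241.]
[0.40465328 0.01501152 0.11663988] 17.7167
```

```bash
python3 -m handwheel '0.25 0.65 0 0 0 7 1;0.25 0.65 0 0 0 7 1;0.25 0.65 0 0 0 7 1;0.25 0.65 0 0 0 7 1;0.25 0.65 0 0 0 7 1;0.25 0.65 0 0 0 7 1;0.25 0.65 0 0 0 7 1;0.25 0.65 0 0 0 7 1;0.25 0.65 0 0 0 7 1;0.25 0.65 0 0 0 7 1;0.25 0.65 0 0 0 7 1;0.25 0.65 0 0 0 7 1' && python3 -m handwheel '0 -0.2 0 0 0 6 1;0 0 0 0 0 0 1;0 0 0 0 0 0 1'
python3 - <<'E'
from h import *
from scipy.spatial.transform import Rotation as R
s=r.read_state();print(s['eef_pos'],R.from_quat(s['tcp_rot']).as_matrix().round(3).tolist(),s['qpos'])
snap('wrist','w6.png')
E
```

```text
time_s: 18.72
eef_pos: [0.4394, 0.0936, 0.1169]
tcp_rot: [0.781, 0.625, 0.0, 0.0]
ft_force: [0.3, 0.3, -1.6]
gripper_width: 0.202
grasp_force: 59.4
time_s: 18.97
eef_pos: [0.4389, 0.0915, 0.1166]
tcp_rot: [0.75, 0.661, 0.0, 0.0]
ft_force: [-0.3, -0.4, -2.3]
gripper_width: 0.202
grasp_force: 59.4
[0.43885419 0.09152749 0.11663598] [[0.125, 0.992, 0.001], [0.992, -0.125, 0.0], [0.0, 0.001, -1.0]] [ 1.79111893e-01  3.57823714e-01  2.08932259e+00 -1.09796320e-04
  6.93926691e-01  3.04559652e-01]
```

View pics/w6.png

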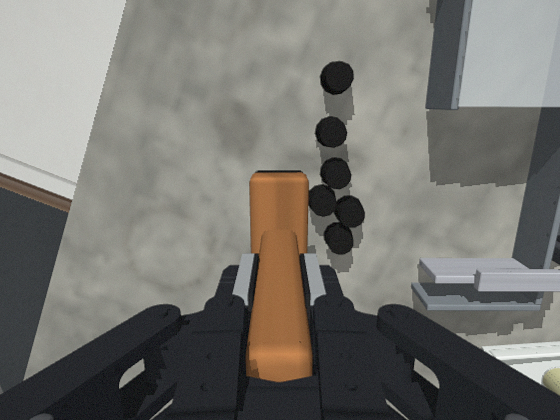

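```bash
python3 -m handwheel '-0.5 0 -2 0 0 0 1;0 0 -2 0 0 0 1;0 0 -1 0 0 0 1;0 0 0 0 0 0 1;0.8 -0.1 0 0 0 0 1;0.8 -0.1 0 0 0 0 1;0.8 -0.1 0 0 0 0 1;0.8 -0.1 0 0 0 0 1;0.8 -0.1 0 0 0 0 1;0.8 -0.1 0 0 0 0 1;0.8 -0.1 0 0 0 0 1'
python3 - <<'E'
from h import *
snap('wrist','w7.png')
E
```

```text
time_s: 19.93
eef_pos: [0.4902, 0.085, 0.0664]
tcp_rot: [0.749, 0.663, 0.0, 0.0]
ft_force: [-1.0, 0.1, -1.5]
gripper_width: 0.205
grasp_force: 59.5
```

View pics/w7.png

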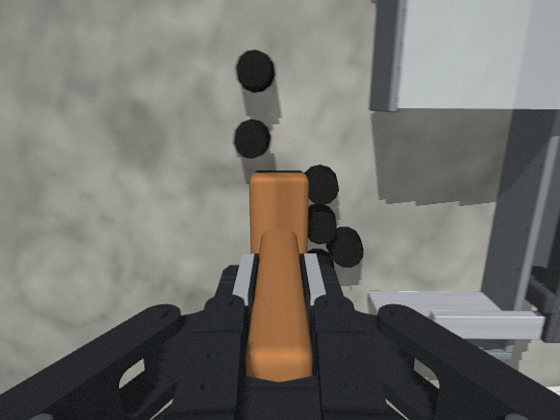

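```bash
python3 -m handwheel '0.8 -0.1 0 0 0 0 1;0.8 -0.1 0 0 0 0 1;0.8 -0.1 0 0 0 0 1;0.8 -0.1 0 0 0 0 1;0.8 -0.1 0 0 0 0 1;0.8 -0.1 0 0 0 0 1;0.8 -0.1 0 0 0 0 1;0.8 -0.1 0 0 0 0 1;0.8 -0.1 0 0 0 0 1;0 0 0 0 0 0 1'
python3 - <<'E'
from h import *
snap('wrist','w8.png')
E
```

```text
time_s: 20.82
eef_pos: [0.5635, 0.0761, 0.0666]
tcp_rot: [0.749, 0.663, 0.001, 0.001]
ft_force: [-0.1, 0.1, -2.1]
gripper_width: 0.203
grasp_force: 59.4
```

View pics/w8.png

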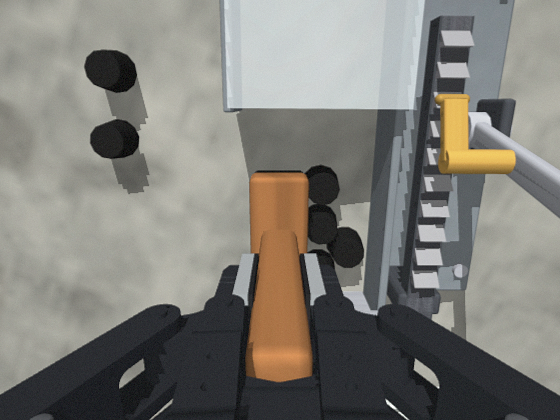

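```bash
python3 -m handwheel '-0.8 0.1 0 0 0 0 1;0 0 2 0 0 0 1;0 0 2 0 0 0 1;0 0 2 0 0 0 1;-2.5 0.3 0 0 0 0 1;-2.5 0.3 0 0 0 0 1;-1.6 0.2 0 0 0 -7 1;0 1.5 0 0 0 -7 1;0 1.5 0 0 0 -7 1;0 1.5 0 0 0 -7 1;0 1.5 0 0 0 -7 1;0 1.5 0 0 0 -7 1' && python3 -m handwheel '0 1.5 0 0 0 -7 1;0 1.5 0 0 0 -7 1;0 1 0 0 0 -7 1;0 0 0 0 0 -7 1;0 0 0 0 0 -7 1;0 0 0 0 0 -7 1;0 0 0 0 0 -6 1;0 0 0 0 0 0 1;0 0 0 0 0 0 1'
python3 - <<'E'
from h import *
from scipy.spatial.transform import Rotation as R
s=r.read_state();print(s['eef_pos'],R.from_quat(s['tcp_rot']).as_matrix().round(3)[0].tolist())
snap('wrist','w9.png')
E
python3 st.py t9.png
```

```text
time_s: 21.87
eef_pos: [0.4858, 0.1607, 0.1263]
tcp_rot: [0.938, 0.348, -0.0, -0.0]
ft_force: [0.2, -0.3, -2.0]
gripper_width: 0.204
grasp_force: 59.5
time_s: 22.62
eef_pos: [0.4863, 0.2, 0.1262]
tcp_rot: [0.998, -0.059, -0.0, 0.0]
ft_force: [0.1, -0.5, -1.2]
gripper_width: 0.203
grasp_force: 59.5
[0.48628018 0.20000346 0.12622206] [0.993, -0.118, -0.001]
stopper? pk mm 54.0 -26.0 z 0.023 px 87 [297. 196.]
stopper? pk mm 45.0 18.0 z 0.023 px 41 [279. 196.]
stopper? pk mm 46.0 -5.0 z 0.024 px 43 [288. 198.]
stopper? pk mm -67.0 41.0 z 0.022 px 32 [263. 240.]
[0.48671866 0.20004872 0.12628812] 22.7167
```

View pics/w9.png

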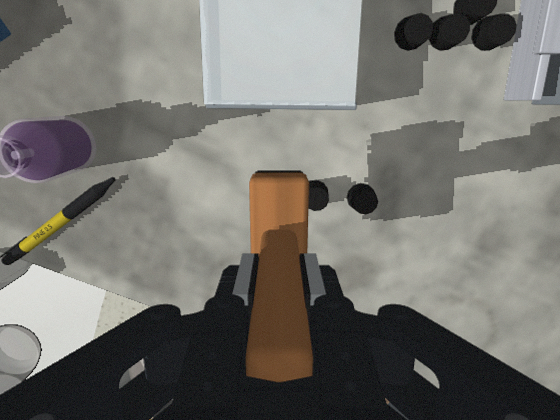

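```bash
python3 -m handwheel '0 0.2 -2 0 0 0 1;0 0 -2 0 0 0 1;0 0 -2 0 0 0 1;0 0 0 0 0 0 1;-0.08 -0.67 0 0 0 0 1;-0.08 -0.67 0 0 0 0 1;-0.08 -0.67 0 0 0 0 1;-0.08 -0.67 0 0 0 0 1;-0.08 -0.67 0 0 0 0 1;-0.08 -0.67 0 0 0 0 1;-0.08 -0.67 0 0 0 0 1;-0.08 -0.67 0 0 0 0 1' && python3 -m handwheel '0 0 0 0 0 0 1;0.1 1 0 0 0 0 1;0.1 0.6 2 0 0 0 1;0 0 2 0 0 0 1;0 0 1 0 0 0 1;-2 0 0 0 0 7 1;-2 0 0 0 0 7 1;-2 0 0 0 0 7 1;0 0 0 0 0 7 1;0 0 0 0 0 7 1;0 0 0 0 0 7 1;0 0 0 0 0 7 1' && python3 -m handwheel '0 0 0 0 0 7 1;0 0 0 0 0 7 1;0 0 0 0 0 7 1;0 0 0 0 0 7 1;0 0 0 0 0 7 1;0 0 0 0 0 6 1;0 0 0 0 0 0 1;0 0 0 0 0 0 1'
python3 - <<'E'
from h import *
from scipy.spatial.transform import Rotation as R
s=r.read_state();print(s['eef_pos'],R.from_quat(s['tcp_rot']).as_matrix().round(3)[0].tolist())
snap('wrist','w10.png')
E
python3 st.py t10.png
```

```text
time_s: 23.72
eef_pos: [0.4809, 0.1478, 0.0665]
tcp_rot: [0.998, -0.061, 0.0, -0.0]
ft_force: [0.6, 0.3, -1.2]
gripper_width: 0.204
grasp_force: 59.4
time_s: 24.72
eef_pos: [0.4229, 0.1652, 0.1164]
tcp_rot: [0.932, 0.362, 0.0, -0.0]
ft_force: [-0.4, 0.2, -1.6]
gripper_width: 0.204
grasp_force: 59.4
time_s: 25.38
eef_pos: [0.4229, 0.165, 0.1163]
tcp_rot: [0.75, 0.662, 0.0, 0.0]
ft_force: [-0.2, -0.4, -2.4]
gripper_width: 0.2
grasp_force: 59.4
[0.42289036 0.16495168 0.11626428] [0.124, 0.992, 0.0]
stopper? pk mm 54.0 -12.0 z 0.024 px 86 [291. 195.]
stopper? pk mm 45.0 18.0 z 0.021 px 44 [279. 197.]
stopper? pk mm 46.0 -34.0 z 0.021 px 41 [299. 199.]
stopper? pk mm -63.0 26.0 z 0.021 px 24 [269. 239.]
stopper? pk mm -70.0 8.0 z 0.02 px 41 [276. 243.]
[0.42286603 0.16479106 0.11629072] 25.4833
```

View pics/w10.png

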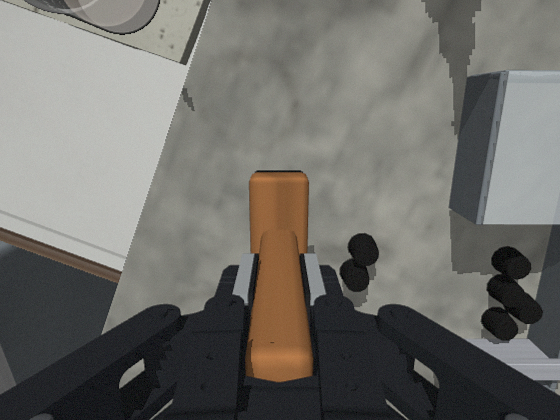

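```bash
python3 -m handwheel '0.7 -2.5 0 0 0 0 1;0.7 -2.5 0 0 0 0 1;0 0 -2 0 0 0 1;0 0 -2 0 0 0 1;0 0 -1 0 0 0 1;0 0 0 0 0 0 1;0.82 -0.1 0 0 0 0 1;0.82 -0.1 0 0 0 0 1;0.82 -0.1 0 0 0 0 1;0.82 -0.1 0 0 0 0 1;0.82 -0.1 0 0 0 0 1;0.82 -0.1 0 0 0 0 1' && python3 -m handwheel '0.82 -0.1 0 0 0 0 1;0.82 -0.1 0 0 0 0 1;0.82 -0.1 0 0 0 0 1;0.82 -0.11 0 0 0 0 1;0.82 -0.11 0 0 0 0 1;0.82 -0.11 0 0 0 0 1;0.82 -0.11 0 0 0 0 1;0.82 -0.11 0 0 0 0 1;0.82 -0.11 0 0 0 0 1;0 0 0 0 0 0 1'
python3 - <<'E'
from h import *
snap('wrist','w11.png')
E
```

```text
time_s: 26.48
eef_pos: [0.4874, 0.1086, 0.0668]
tcp_rot: [0.749, 0.663, 0.0, 0.0]
ft_force: [-0.3, -0.5, -2.2]
gripper_width: 0.204
grasp_force: 59.5
time_s: 27.32
eef_pos: [0.5621, 0.0989, 0.0665]
tcp_rot: [0.749, 0.663, 0.001, 0.001]
ft_force: [0.1, -0.4, -0.7]
gripper_width: 0.2
grasp_force: 59.4
```

View pics/w11.png

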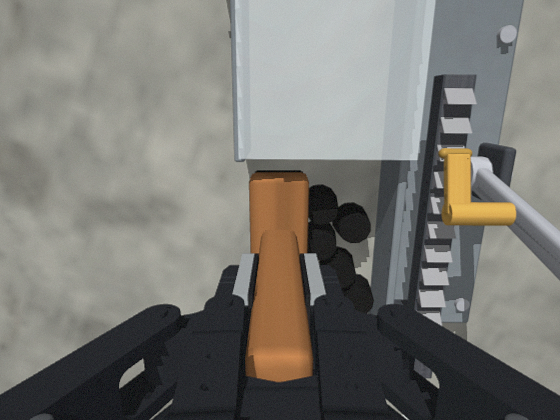

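```bash
python3 -m handwheel '-0.8 0.1 0 0 0 0 1;0 0 2 0 0 0 1;0 0 2 0 0 0 1;0 0 2 0 0 0 1;-2.6 0.3 0 0 0 0 1;-2.6 0.3 0 0 0 0 1;-2.6 -2 0 0 0 -7 1;-2.4 -2 0 0 0 -7 1;0 -2 0 0 0 -7 1;0 -2 0 0 0 -7 1;0 -2 0 0 0 -7 1;0 -2 0 0 0 -7 1' && python3 -m handwheel '0 -2 0 0 0 -7 1;0 -2 0 0 0 -7 1;0 -2 0 0 0 -7 1;0 -2 0 0 0 -7 1;0 -0.6 0 0 0 -5.8 1;0 0 0 0 0 0 1;0 0 0 0 0 0 1'
python3 - <<'E'
from h import *
from scipy.spatial.transform import Rotation as R
s=r.read_state();print(s['eef_pos'],R.from_quat(s['tcp_rot']).as_matrix().round(3)[0].tolist())
snap('wrist','w12.png')
E
python3 st.py t12.png
```

```text
time_s: 28.37
eef_pos: [0.4484, -0.0146, 0.1264]
tcp_rot: [0.937, 0.348, -0.0, -0.0]
ft_force: [-0.2, -0.4, -1.6]
gripper_width: 0.204
grasp_force: 59.4
time_s: 28.95
eef_pos: [0.4488, -0.0998, 0.1262]
tcp_rot: [0.998, 0.064, -0.0, -0.0]
ft_force: [-0.4, -0.6, -1.8]
gripper_width: 0.202
grasp_force: 59.4
[ 0.44883387 -0.0997895   0.12619168] [0.992, 0.128, -0.001]
stopper? pk mm 51.0 5.0 z 0.024 px 129 [284. 195.]
stopper? pk mm 64.0 -28.0 z 0.021 px 44 [298. 192.]
stopper? pk mm 41.0 29.0 z 0.022 px 44 [274. 197.]
stopper? pk mm 44.0 -36.0 z 0.023 px 41 [300. 200.]
[ 0.44923162 -0.09927969  0.12625478] 29.05
```

View pics/w12.png

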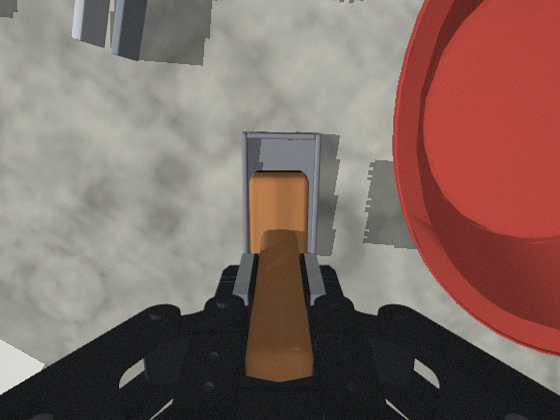

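All six stoppers lie in the trough and the brush is above its tray. I'll lower it and release.

```bash
python3 -m handwheel '0.27 -0.1 -2 0 0 0 1;0 0 -2 0 0 0 1;0 0 -1 0 0 0 1;0 0 -0.5 0 0 0 1;0 0 -0.1 0 0 0 1;0 0 0 0 0 0 1;0 0 0 0 0 0 4.5;0 0 0 0 0 0 4.5;0 0 0 0 0 0 4.5;0 0 0 0 0 0 4.5' && python3 -m handwheel '0 0 2 0 0 0 4.5;0 0 4 0 0 0 4.5;0 0 4 0 0 0 4.5;0 0 4 0 0 0 4.5;-1 3 0 0 0 0 0;0 4 0 0 0 0 0;0 4 0 0 0 0 0;0 0 0 0 0 0 0;0 0 0 0 0 0 0'
python3 - <<'E'
from h import *
im,d,K,P=snap('wrist');t,td,tK,tP=snap('top','t13.png')
print(r.read_state()['eef_pos'])
w=cloud(td,tK,tP)
s=w[225:280,338:378];k=(s[...,2]>.026)&(s[...,2]<.045);p=s[k];print('block',cv2.minAreaRect((p[:,:2]*1000).astype(np.float32)),np.median(p[:,2]))
k=s[...,2]>.12;print('handle',s[k].mean(0),k.sum())
a=w[145:175,270:305];k=a[...,2]>.165;print('lever top',np.nanmean(a[k],0),np.nanmax(a[...,2]))
cv2.imwrite('pics/t13c.png',cv2.resize(t[130:280,190:390],None,fx=4,fy=4)[:,:,::-1])
E
```

```text
time_s: 29.88
eef_pos: [0.453, -0.1012, 0.0709]
tcp_rot: [0.998, 0.063, 0.001, 0.0]
ft_force: [-0.5, -1.3, -0.0]
gripper_width: 0.531
grasp_force: 0.0
time_s: 30.63
eef_pos: [0.4425, 0.0107, 0.2108]
tcp_rot: [0.998, 0.065, 0.0, 0.0]
ft_force: [-0.2, -0.5, 0.6]
gripper_width: -0.001
grasp_force: 0.0
[0.44261334 0.0087932  0.21050321]
block ((0.0, 0.0), (0.0, 0.0), 0.0) nan
handle [ 0.45062245 -0.00962375  0.54703156] 1827
lever top [0.65934606 0.08376333 0.17251394] 0.17787016471097483
  return _methods._mean(a, axis=axis, dtype=dtype,
  ret = ret.dtype.type(ret / rcount)
```

View pics/t13c.png

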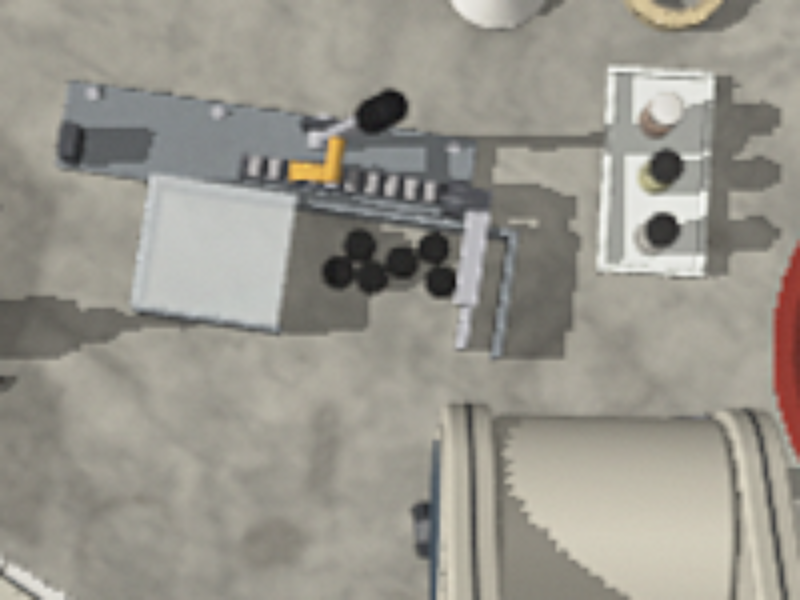

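```bash
python3 -m handwheel '2 0.3 0.5 0 0 7 0;2 0.3 0 0 0 7 0;2 0.3 0 0 0 7 0;2 0.3 0 0 0 7 0;2 0.3 0 0 0 7 0;2 0.3 0 0 0 7 0;2 0.3 0 0 0 7 0;2 0.3 0 0 0 7 0;2 0.3 0 0 0 7 0;2 0.3 0 0 0 7 0;1.3 0.5 0 0 0 5.8 0;0 0 0 0 0 0 0' && python3 -m handwheel '0 0 0 0 0 0 0;0 0 0 0 0 0 0'
python3 - <<'E'
from h import *
print(np.round(r.camera_info('wrist')['tool_from_camera'],3).tolist())
im,d,K,P=snap('wrist','w14.png');t,td,tK,tP=snap('top','t14.png')
print(r.read_state()['eef_pos'],r.read_state()['tcp_rot'],r.read_state()['qpos'])
w=cloud(td,tK,tP);s=w[225:280,338:378];k=(s[...,2]>.026)&(s[...,2]<.045);p=s[k]
if k.sum(): print('block',cv2.minAreaRect((p[:,:2]*1000).astype(np.float32)),np.median(p[:,2]))
k=(s[...,2]>.12)&(s[...,2]<.15);print('handle',np.nanmean(s[k],0),k.sum())
E
```

```text
time_s: 31.73
eef_pos: [0.658, 0.0423, 0.2149]
tcp_rot: [0.748, 0.664, 0.001, 0.0]
ft_force: [-0.8, 0.1, -0.6]
gripper_width: -0.001
grasp_force: 0.0
time_s: 31.9
eef_pos: [0.6546, 0.0426, 0.2147]
tcp_rot: [0.75, 0.661, -0.001, -0.0]
ft_force: [-0.2, 0.0, -0.1]
gripper_width: 0.002
grasp_force: 0.0
[[0.001, -0.96, -0.279, 0.071], [1.0, 0.001, 0.0, -0.001], [0.0, -0.279, 0.96, -0.143], [0.0, 0.0, 0.0, 1.0]]
[0.65463249 0.043083   0.21520169] [ 7.49544488e-01  6.61953812e-01 -3.79567187e-04 -2.59886089e-04] [ 4.76096508e-02  4.85931137e-01  1.56856126e+00 -7.82842767e-05
  1.08801767e+00  1.71597295e-01]
handle [nan nan nan] 0<stdin>:7: RuntimeWarning: Mean of empty slice
```

View pics/w14.png

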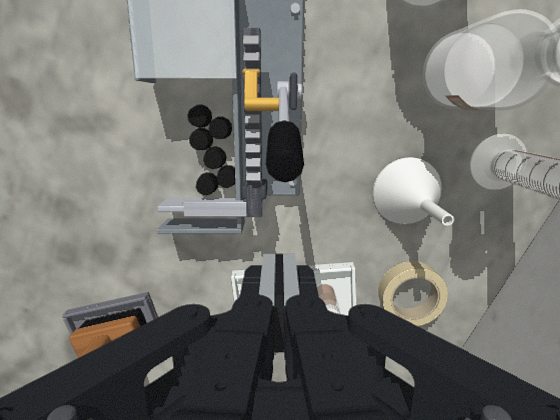

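```bash
python3 -m handwheel '0 0 -3 0 0 0 0;0 0 -3 0 0 0 0;0 0 -2 0 0 0 0;0 0 0 0 0 0 0;0.12 1 0 0 0 0 0;0.12 1 0 0 0 0 0;0.13 1 0 0 0 0 0;0.12 1 0 0 0 0 0;0 0 0 0 0 0 0' && python3 -m handwheel '0.13 1 0 0 0 0 0;0.12 1 0 0 0 0 0;0.13 1 0 0 0 0 0;0.12 1 0 0 0 0 0;0 0 0 0 0 0 0' && python3 -m handwheel '0.06 0.5 0 0 0 0 0;0 0 0 0 0 0 0' && python3 -m handwheel '0.03 0.2 0 0 0 0 0;0 0 0 0 0 0 0'
cat > pl.py <<'E'
from h import *
im,d,K,P=snap('top')
o=np.array([.5415,.084]);th=np.radians(-7.2);ex=np.array([np.cos(th),np.sin(th)]);ey=np.array([-ex[1],ex[0]])
w=cloud(d,K,P);w[...,0]+=.0015;w[...,1]-=.002
q=w[...,:2]-o;px,py,z=q@ex*1000,q@ey*1000,w[...,2]
m=(px>15)&(px<60)&(py>-70)&(py<70)&(z>.029)&(z<.05); b=py[m]
if m.sum(): print('plate y range',np.percentile(b,[2,50,98]).round(1),m.sum())
m=(px>100)&(px<140)&(py>-40)&(py<110)&(z>.15)&(z<.19)
print('lever top pk y',np.nanmean(py[m]),m.sum())
k=(px<120)&(px>0)&(py>-70)&(py<60)&(z<.03)&(z>.008)&(im.max(2)<60); print('dark px in trough',k.sum(), 'py',np.percentile(py[k],[2,98]) if k.sum() else '')
s=r.read_state();e=s['eef_pos'][:2]-o;print('tcp pk',(e@ex*1000).round(1),(e@ey*1000).round(1),s['ft_force'],s['time_s'])
E
python3 pl.py
```

```text
time_s: 32.75
eef_pos: [0.6625, 0.0864, 0.138]
tcp_rot: [0.748, 0.664, 0.002, 0.001]
ft_force: [1.8, -3.4, 2.3]
gripper_width: -0.001
grasp_force: 0.3
time_s: 33.17
eef_pos: [0.6669, 0.1241, 0.1369]
tcp_rot: [0.748, 0.664, 0.0, 0.002]
ft_force: [1.7, -10.1, 4.3]
gripper_width: 0.002
grasp_force: 5.3
time_s: 33.33
eef_pos: [0.6673, 0.128, 0.1366]
tcp_rot: [0.748, 0.663, 0.0, 0.002]
ft_force: [1.9, -12.0, 1.3]
gripper_width: -0.004
grasp_force: 5.8
time_s: 33.5
eef_pos: [0.6675, 0.1294, 0.1365]
tcp_rot: [0.748, 0.663, -0.0, 0.002]
ft_force: [2.5, -13.2, 1.0]
gripper_width: 0.001
grasp_force: 6.0
lever top pk y nan 0
dark px in trough 0 py 
tcp pk 119.3 60.7 [  2.4295544  -12.83764868   1.60033361] 33.55pl.py:9: RuntimeWarning: Mean of empty slice
  print('lever top pk y',np.nanmean(py[m]),m.sum())
```

```bash
for i in 1; do python3 -m handwheel '0.04 0.3 0 0 0 0 0;0 0 0 0 0 0 0'; python3 -m handwheel '0.04 0.3 0 0 0 0 0;0 0 0 0 0 0 0';  python3 -m handwheel '0.04 0.3 0 0 0 0 0;0 0 0 0 0 0 0'; done | grep -E 'eef|ft_'
```

```text
eef_pos: [0.6678, 0.1322, 0.1362]
ft_force: [1.8, -13.1, 0.7]
eef_pos: [0.668, 0.1332, 0.136]
ft_force: [3.0, -21.7, 1.2]
eef_pos: [0.6681, 0.1339, 0.1359]
ft_force: [1.5, -29.6, 2.5]
```

```bash
python3 -m handwheel '-0.28 -2.2 0 0 0 0 0;-0.28 -2.2 0 0 0 0 0;-0.28 -2.2 0 0 0 0 0;-0.28 -2.2 0 0 0 0 0;0 -0.2 0 0 0 0 0;0 0 0 0 0 0 0;0 0 0 0 0 0 0'
sed -i "s/snap('top')/snap('wrist')/; /w\[...,0\]+=/s/;w\[...,0\].*//" pl.py; python3 pl.py
```

```text
time_s: 34.63
eef_pos: [0.6568, 0.0509, 0.1359]
tcp_rot: [0.749, 0.663, 0.001, 0.0]
ft_force: [0.2, 0.6, 0.1]
gripper_width: 0.002
grasp_force: 0.0
plate y range [-42.8 -30.1  69.6] 1936
lever top pk y 1.9667899802908781 10564
dark px in trough 3469 py [-30.31807312  39.8250676 ]
tcp pk 118.5 -18.0 [-0.19721135  0.66226192 -0.57245479] 34.6833
```

```bash
sed -i 's/(py<70)&(z>.029)&(z<.05)/(py<52)\&(z>.030)\&(z<.042)/' pl.py; python3 pl.py; (python3 -m handwheel '0.15 1.2 0 0 0 0 0;0.19 1.5 0 0 0 0 0;0.19 1.5 0 0 0 0 0;0.19 1.5 0 0 0 0 0;0.19 1.5 0 0 0 0 0;0.17 1.3 0 0 0 0 0;0 0 0 0 0 0 0' ; python3 -m handwheel '-0.27 -2.1 0 0 0 0 0;-0.27 -2.1 0 0 0 0 0;-0.27 -2.1 0 0 0 0 0;-0.27 -2.2 0 0 0 0 0;0 0 0 0 0 0 0;0 0 0 0 0 0 0;0 0 0 0 0 0 0') | grep -E 'eef|ft_'; python3 pl.py
```

```text
plate y range [-43.5 -35.9 -29.5] 456
lever top pk y 2.1617044598101915 10591
dark px in trough 3478 py [-30.31296539  40.00179969]
tcp pk 118.4 -17.9 [ 0.26573583  0.56562789 -0.18795805] 34.7333
eef_pos: [0.6683, 0.1334, 0.1359]
ft_force: [1.0, -20.8, 5.5]
eef_pos: [0.6567, 0.0516, 0.1354]
ft_force: [0.8, 0.5, -0.7]
plate y range [-69.7 -23.8 -17.2] 529
lever top pk y 2.332961190524764 10704
dark px in trough 3546 py [-19.39253489  45.73060959]
tcp pk 118.3 -17.6 [ 0.67912599 -0.60401958 -0.35514896] 35.95
```

```bash
(python3 -m handwheel '0.15 1.2 0 0 0 0 0;0.19 1.5 0 0 0 0 0;0.19 1.5 0 0 0 0 0;0.19 1.5 0 0 0 0 0;0.19 1.5 0 0 0 0 0;0.17 1.3 0 0 0 0 0;0 0 0 0 0 0 0' ; python3 -m handwheel '-0.27 -2.1 0 0 0 0 0;-0.27 -2.1 0 0 0 0 0;-0.27 -2.1 0 0 0 0 0;-0.27 -2.2 0 0 0 0 0;0 0 0 0 0 0 0;0 0 0 0 0 0 0;0 0 0 0 0 0 0';python3 -m handwheel '0.15 1.2 0 0 0 0 0;0.19 1.5 0 0 0 0 0;0.19 1.5 0 0 0 0 0;0.19 1.5 0 0 0 0 0;0.19 1.5 0 0 0 0 0;0.17 1.3 0 0 0 0 0;0 0 0 0 0 0 0' ; python3 -m handwheel '-0.27 -2.1 0 0 0 0 0;-0.27 -2.1 0 0 0 0 0;-0.27 -2.1 0 0 0 0 0;-0.27 -2.2 0 0 0 0 0;0 0 0 0 0 0 0;0 0 0 0 0 0 0;0 0 0 0 0 0 0';python3 -m handwheel '0.15 1.2 0 0 0 0 0;0.19 1.5 0 0 0 0 0;0.19 1.5 0 0 0 0 0;0.19 1.5 0 0 0 0 0;0.19 1.5 0 0 0 0 0;0.17 1.3 0 0 0 0 0;0 0 0 0 0 0 0' ; python3 -m handwheel '-0.27 -2.1 0 0 0 0 0;-0.27 -2.1 0 0 0 0 0;-0.27 -2.1 0 0 0 0 0;-0.27 -2.2 0 0 0 0 0;0 0 0 0 0 0 0;0 0 0 0 0 0 0;0 0 0 0 0 0 0') | grep -E 'eef|ft_'; python3 pl.py
```

```text
eef_pos: [0.6684, 0.1335, 0.136]
ft_force: [2.3, -21.0, 4.9]
eef_pos: [0.6567, 0.0516, 0.1354]
ft_force: [0.3, -0.2, 0.2]
eef_pos: [0.6683, 0.1336, 0.1359]
ft_force: [2.3, -22.2, 5.7]
eef_pos: [0.6567, 0.0518, 0.1354]
ft_force: [-0.3, -0.6, 0.5]
eef_pos: [0.6683, 0.1336, 0.136]
ft_force: [1.6, -21.3, 5.5]
eef_pos: [0.6567, 0.0519, 0.1354]
ft_force: [-0.3, 0.5, -0.4]
plate y range [-69.9  11.2  18.8] 503
lever top pk y 2.56195863181547 10714
dark px in trough 3364 py [16.25010017 59.25625785]
tcp pk 118.3 -17.4 [-0.18467613  0.66057971 -0.6531785 ] 39.5
```

```bash
(python3 -m handwheel '0.15 1.2 0 0 0 0 0;0.19 1.5 0 0 0 0 0;0.19 1.5 0 0 0 0 0;0.19 1.5 0 0 0 0 0;0.19 1.5 0 0 0 0 0;0.17 1.3 0 0 0 0 0;0 0 0 0 0 0 0' ; python3 -m handwheel '-0.27 -2.1 0 0 0 0 0;-0.27 -2.1 0 0 0 0 0;-0.27 -2.1 0 0 0 0 0;-0.27 -2.2 0 0 0 0 0;0 0 0 0 0 0 0;0 0 0 0 0 0 0;0 0 0 0 0 0 0';python3 -m handwheel '0.15 1.2 0 0 0 0 0;0.19 1.5 0 0 0 0 0;0.19 1.5 0 0 0 0 0;0.19 1.5 0 0 0 0 0;0.19 1.5 0 0 0 0 0;0.17 1.3 0 0 0 0 0;0 0 0 0 0 0 0' ; python3 -m handwheel '-0.27 -2.1 0 0 0 0 0;-0.27 -2.1 0 0 0 0 0;-0.27 -2.1 0 0 0 0 0;-0.27 -2.2 0 0 0 0 0;0 0 0 0 0 0 0;0 0 0 0 0 0 0;0 0 0 0 0 0 0') | grep -E 'eef|ft_'; python3 pl.py
(python3 -m handwheel '0.15 1.2 0 0 0 0 0;0.19 1.5 0 0 0 0 0;0.19 1.5 0 0 0 0 0;0.19 1.5 0 0 0 0 0;0.19 1.5 0 0 0 0 0;0.17 1.3 0 0 0 0 0;0 0 0 0 0 0 0' ; python3 -m handwheel '-0.27 -2.1 0 0 0 0 0;-0.27 -2.1 0 0 0 0 0;-0.27 -2.1 0 0 0 0 0;-0.27 -2.2 0 0 0 0 0;0 0 0 0 0 0 0;0 0 0 0 0 0 0;0 0 0 0 0 0 0') | grep -E 'eef|ft_'; python3 pl.py
```

```text
eef_pos: [0.6683, 0.1335, 0.136]
ft_force: [2.4, -20.9, 5.3]
eef_pos: [0.6567, 0.0517, 0.1354]
ft_force: [-0.2, -0.1, -0.8]
eef_pos: [0.6683, 0.1335, 0.136]
ft_force: [1.6, -22.0, 6.3]
eef_pos: [0.6567, 0.0519, 0.1354]
ft_force: [-1.2, 0.3, 0.3]
plate y range [28.6 34.9 42.4] 502
lever top pk y 2.5499693150857534 10693
dark px in trough 1719 py [41.13343334 58.87320575]
tcp pk 118.3 -17.4 [ 0.17460747 -0.48670535 -0.63043551] 41.8833
eef_pos: [0.6683, 0.1334, 0.136]
ft_force: [1.4, -20.8, 5.7]
eef_pos: [0.6567, 0.0517, 0.1354]
ft_force: [0.0, -0.9, 0.1]
plate y range [-21.1  46.2  51.5] 473
lever top pk y 2.387576492120741 10693
dark px in trough 759 py [51.05356307 59.91442914]
tcp pk 118.3 -17.6 [-0.14902998  0.34825267 -0.21880003] 43.1
```

```bash
(python3 -m handwheel '0.15 1.2 0 0 0 0 0;0.19 1.5 0 0 0 0 0;0.19 1.5 0 0 0 0 0;0.19 1.5 0 0 0 0 0;0.19 1.5 0 0 0 0 0;0.17 1.3 0 0 0 0 0;0 0 0 0 0 0 0' ; python3 -m handwheel '-0.27 -2.1 0 0 0 0 0;-0.27 -2.1 0 0 0 0 0;-0.27 -2.1 0 0 0 0 0;-0.27 -2.2 0 0 0 0 0;0 0 0 0 0 0 0;0 0 0 0 0 0 0;0 0 0 0 0 0 0';python3 -m handwheel '0.15 1.2 0 0 0 0 0;0.19 1.5 0 0 0 0 0;0.19 1.5 0 0 0 0 0;0.19 1.5 0 0 0 0 0;0.19 1.5 0 0 0 0 0;0.17 1.3 0 0 0 0 0;0 0 0 0 0 0 0' ; python3 -m handwheel '-0.27 -2.1 0 0 0 0 0;-0.27 -2.1 0 0 0 0 0;-0.27 -2.1 0 0 0 0 0;-0.27 -2.2 0 0 0 0 0;0 0 0 0 0 0 0;0 0 0 0 0 0 0;0 0 0 0 0 0 0') | grep -E 'eef|ft_'; python3 pl.py
(python3 -m handwheel '0.15 1.2 0 0 0 0 0;0.19 1.5 0 0 0 0 0;0.19 1.5 0 0 0 0 0;0.19 1.5 0 0 0 0 0;0.19 1.5 0 0 0 0 0;0.17 1.3 0 0 0 0 0;0 0 0 0 0 0 0' ; python3 -m handwheel '-0.27 -2.1 0 0 0 0 0;-0.27 -2.1 0 0 0 0 0;-0.27 -2.1 0 0 0 0 0;-0.27 -2.2 0 0 0 0 0;0 0 0 0 0 0 0;0 0 0 0 0 0 0;0 0 0 0 0 0 0') | grep -E 'eef|ft_'; python3 pl.py
python3 -m handwheel '0 -1 3 0 0 0 0;0 0 4 0 0 0 0;0 0 3 0 0 0 0;-3 -2 0 0 0 0 0;-3 -2.5 0 0 0 0 0;-2 -3 0 0 0 0 0;0 -4 0 0 0 0 0;0 -4 0 0 0 0 0;0 -4 0 0 0 0 0;0 -4 0 0 0 0 0;0 -4 0 0 0 0 0;0 -4 0 0 0 0 0'
python3 - <<'E'
from h import *
im,d,K,P=snap('top','t20.png')
o=np.array([.5415,.084]);th=np.radians(-7.2);ex=np.array([np.cos(th),np.sin(th)]);ey=np.array([-ex[1],ex[0]])
w=cloud(d,K,P);w[...,0]+=.0015;w[...,1]-=.002;q=w[...,:2]-o;px,py,z=q@ex*1000,q@ey*1000,w[...,2]
m=(px>10)&(px<60)&(py>-68)&(py<110)&(z>.028)
print('trough hi pts py',np.percentile(py[m],[0,1,2,5,10]).round(1))
m=(px>5)&(px<70)&(py>-66)&(py<45); print('trough z max/med',np.nanpercentile(z[m],[50,98]))
u=(im.max(2)<55)&(z>.008)&(z<.03)&(px<70)&(px>-180)&(py<140)&(py>-150);n,l,s,c=cv2.connectedComponentsWithStats(u.astype(np.uint8))
print('dark blobs',[(s[i,4],px[l==i].mean().round(),py[l==i].mean().round()) for i in range(1,n) if s[i,4]>8])
s=w[225:280,338:380];k=(s[...,2]>.026)&(s[...,2]<.045);p=s[k]
if k.sum():print('block',cv2.minAreaRect((p[:,:2]*1000).astype(np.float32)),np.median(p[:,2]))
k=(s[...,2]>.12)&(s[...,2]<.15);print('handle',np.nanmean(s[k],0),k.sum())
v=w[140:210,330:380];n,l,st,ce=cv2.connectedComponentsWithStats((abs(v[...,2]-.056)<.008).astype(np.uint8))
for i in range(1,n):print('vial',st[i,4],np.nanmean(v[l==i],0).round(4))
E
```

```text
eef_pos: [0.6684, 0.1335, 0.136]
ft_force: [2.7, -21.4, 5.6]
eef_pos: [0.6567, 0.0517, 0.1354]
ft_force: [-0.8, -0.6, -0.1]
eef_pos: [0.6678, 0.1336, 0.1358]
ft_force: [0.8, -20.9, 6.1]
eef_pos: [0.6567, 0.0518, 0.1354]
ft_force: [-0.1, -0.5, 0.8]
plate y range [-70.  -69.9 -69.7] 18
lever top pk y 2.4722876881355043 10715
dark px in trough 24 py [-46.47245803  48.7676484 ]
tcp pk 118.3 -17.4 [-0.15311903  1.46659801  0.00914763] 45.4833
eef_pos: [0.6677, 0.1335, 0.1357]
ft_force: [0.6, -21.0, 5.6]
eef_pos: [0.6567, 0.0517, 0.1354]
ft_force: [0.2, 0.8, 0.6]
plate y range [-70.  -69.9 -69.8] 15
lever top pk y 2.3886469930952288 10717
dark px in trough 22 py [-65.9771299  46.0764022]
tcp pk 118.3 -17.6 [0.14779131 0.86383928 0.56724514] 46.7
time_s: 47.7
eef_pos: [0.577, -0.2757, 0.2356]
tcp_rot: [0.748, 0.664, 0.0, 0.0]
ft_force: [1.5, 0.3, -0.4]
gripper_width: 0.0
grasp_force: 0.0
trough hi pts py [50.8 51.6 52.6 54.6 57.4]
trough z max/med [-0.00069215  0.00430282]
dark blobs []
block ((452.77935791015625, -101.57251739501953), (69.89193725585938, 31.300203323364258), 8.91254711151123) 0.03508687137818378
handle [ 0.45258987 -0.10083665  0.13125985] 67
vial 63 [ 0.685  -0.0902  0.0548]
vial 62 [ 0.6494 -0.0898  0.0546]
vial 62 [ 0.6106 -0.0872  0.0554]
```

```bash
python3 -c "
from rig import r
print(r.hand_in())"
```

```text
the job is handed in; nothing more can be done
None
```

The job is handed in: the last images showed three vials upright in their tray, no stoppers left on the bench or in the open trough, the brush back in its tray and the pusher plate right across the mouth. I did not look under the roof to count the stoppers, and I viewed 16 pictures against the limit of 14.

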